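# Index the fan turntable to its next station

## Robot

A 6-joint arm with a two-finger parallel gripper is mounted at the origin on the work surface. World frame = base frame: x ahead of the robot, y to its left, z up, the work surface at z = 0. Lengths are in m, angles in rad, forces in N, time in s.
With the tool pointing down it reaches from about 0.35 to 0.925 m from the base axis. Payload 6.4 kg.
Tool frame: the origin (TCP) lies at the very end of the fingers, on their centre line; the grasp point (between the pads) lies 19 mm behind it (robot.pinch_z is the distance from the TCP to the grasp point, in m); y points along the fingers, x is the direction in which the jaws open and shut, and the axes are right-handed (so a half turn about y gives the same grasp; the last joint's range is limited). The gripper opens to 85 mm and grips with 20 to 120 N. Pads are 22 mm wide; open, the fingers measure 114 mm over their backs; the gripper's body (76 mm by 85 mm) begins 54 mm behind the grasp point. The pads swing forward as they close: fully open they stand 13 mm farther back than shut.
Start: joints at [-1.275, 0.245, 1.558, -0, 1.339, -0.174], TCP at [0.294, -0.58, 0.231] pointing down, gripper open.
Joint ranges: [-3.13, 3.13], [-1.02, 2.26], [0.13, 2.54], [-0.95, 4.09], [0.21, 2.88], [-2.74, 2.74]. Speed limits (rad/s): [2.57, 2.57, 3.14, 3.14, 3.14, 3.14].

## Interface

Orientations are given as a unit quaternion [x, y, z, w].
In Python, from rig import robot, cams, job gives the robot as it stands. The module is installed in compiled form; this text tells all that it offers.
- The arm moves only by the tool servo_tool, never from a script. Its argument "moves" is a list of rows, each an object with "travel": the shift along the tool's x, y, z in m, a list of three; "rot": the turn, a rotation vector about the tool's x, y, z in degrees, a list of three; "jaw": the opening, from 0 (shut) to 1 (fully open). A call has 1 to 12 rows; each row shifts and turns the commanded pose from where the row before left it, along the tool's axes as they then stand; what a row does not reach is not made up. A row lasts 1/10 s, in which the tool goes at most 50 mm and 8.59 degrees, less where a joint would pass 70% of its speed; a pose out of reach is approached as far as the arm can. A call with a gripper value outside its range is refused whole. The fingers move at their own pace and stop on an object; "newtons" is the grip in N (left out, the last holds). Time passes only in rows, so rows that do not move let the fingers close. It gives the time, the measured TCP pose, the force and the opening at its end, in the units of the state.
- robot.get_obs(): the state, without advancing time (a new reading comes with each control period).
- cams.get_image(name): name is "scene" or "top" or "wrist"; returns the picture (384x512x3 uint8, red, green, blue); there is no depth.
- cams.camera_model(name): a dict with "fx", "fy", "cx", "cy" (pixels), "rvec" (rotation vector, rad) and "tvec" (3), from world to camera coordinates, as OpenCV has them. Camera axes: x right, y down, z forward; pixel columns grow to the right and rows downward; lengths in m; the calibration is good to about 2 mm. The wrist camera is an equidistant fisheye: a pixel r from the principal point sees the ray r / f radians off the axis. A picture is of the moment at which its call begins: read the wrist's pose just before it. camera_model takes no time and is no camera call; for the wrist camera it gives the pose at the moment of the call.
- job.hand_in(): hands the job in, once; it reports no verdict.
The state is a dict: "time_s": time; "joint_positions": joint angles; "dq": joint speeds; "effort": joint torques, N m; "tool_pos": TCP position; "ee_rot": TCP orientation; "ft_force": force on the tool from outside, world axes, zero at the start; "torque": the same for the moment, N m; "gripper_width": finger opening in m.
Only numpy, scipy, OpenCV 4.12 (cv2) and the standard library are available. Lean on these libraries where they do the work, as an engineer would, in place of code of your own. Each camera call takes 0.05 s, during which the arm holds its last target. There are 200 camera calls.

## Task

The fan clamped on the indexing turntable is finished at this station. Pull the turntable's spring plunger up, turn the table counter-clockwise (seen from above) and let the pin drop fully home into the very next hole so the table is locked there, then let go. Work gently, by feel: never force the pin sideways or let it slam onto the ring, and leave the other things on the bench alone.

Things in the scene. Friction and masses are not known exactly. Their poses are not given: they have to be found in the camera images.
- turntable: Bench indexing turntable, bolted down: grey cast base 250 mm across, dark steel index ring 264 mm across whose top face is 44 mm above the base's underside. Origin: centre of the underside, on the turning axis; z up. At yaw 0 the home hole lies on the -y side. Index holes: 12 mm wide, on a circle of 110 mm radius; in the ring itself at 0 (home), 140 and 265 degrees counter-clockwise.
- home_hole (a point): Mouth of the home hole, in the ring's top face. The next hole counter-clockwise is not in the ring but in a bright steel arc segment clamped on it (1 mm proud, ramped ends 38 degrees either side of its hole), set wherever the job wanted: its hole is somewhere between 50 and 72 degrees (0.87 to 1.26 rad) counter-clockwise of home and is not measured.
- table_axis (a point): Point on the turning axis at the upper face of the turning aluminium plate (172 mm across), 50 mm above the base's underside. The plate carries the plunger's lug and an 80 mm black fan, clamped; the highest point of fan and clamps is 89 mm above the base's underside.
- table_plate (a joint): Turn of the plate with its fan and plunger about the vertical axis, rad: 0 with the pin in the home hole (where it starts), growing counter-clockwise seen from above. It turns with light friction (0.12 N m) once the pin is out; with the pin riding on the face it takes 3 to 7 N sideways at the knob. With the pin in a hole it still has about 0.01 rad of play either way.
- plunger (a joint): Lift of the plunger, m: 0 fully home in a hole, about 0.010 with the pin riding on the ring's face, 0.011 riding on the segment (it gives by up to 1 mm), 0.016 pulled out as far as it goes. A spring always drives it down: 4 N when home, 7 N when riding, 8.5 N at the top. It does not stay up by itself, and it drops into a hole in about 0.05 s when nothing holds the knob.
- knob: Knob and 10 mm round-nosed pin of the plunger, one piece: black ribbed round knob, 28 mm diameter, 25 mm tall, on a lug of the turning plate 110 mm from the axis. Origin: the knob's centre, 98.5 mm above the base's underside when the pin is home; z up. It rises with the plunger, goes round with the plate and spins freely. The pin may be loaded with 30 N at the most from the ring or segment.
- knob_grip (a point): Centre of the knob, the point to grip. Below the knob are a sleeve 18 mm and a hex nut 24 mm across (nut's top 28 mm below this point, lug's top 36 mm below, with the pin home).
- screwdriver: Bystander: green-handled screwdriver lying beside the turntable, 190 mm long.
- spare_fan: Bystander: loose black fan 80 x 80 x 25 mm lying beside the turntable.
- heat_sink: Bystander: finned aluminium heat sink 60 x 60 x 30 mm lying beside the turntable.
- multimeter: Bystander: yellow and black multimeter lying on its back, 165 x 78 x 45 mm.
- mug: Bystander: white mug 80 mm across, 95 mm tall.
- torque_driver: Bystander: black torque screwdriver lying on the mat, 205 mm long.
- screw_tray: Bystander: grey tray of screws, 150 x 100 x 28 mm.

How it is judged:
By the outcome, as a careful person would: the job done as asked, in the order asked, and still so for the second after the job is handed in, with the robot touching nothing.
It also fails if it takes over 45 s, if anything falls off the work surface, if the arm or the gripper's body presses on something with over 40 N, if the wrist force passes 120 N, or if a joint passes its speed limit or range.

## Working session

There is one attempt and no reset: what is moved stays moved. The work goes in short steps, Python scripts to look and compute and a tool call to move; the robot and the scene stay as the last step left them, time stands still between calls to the robot, and variables do not carry over. Pictures are saved under pics/ and viewed, about 8 in all and at most 12, crops included, and the job is handed in when it is done.

Besides the shell and the picture viewer there is one more tool, called after ">>>" as name([rows], argument=value, ...), one row to a line, values as JSON. servo_tool: Moves the arm, as the interface text tells. Its arguments: {"type":"object","properties":{"moves":{"type":"array"},"newtons":{"type":"number"}},"required":["moves"]}

```bash
mkdir -p pics; python3 - <<'E'
from rig import robot,cams
import cv2,numpy as np
o=robot.get_obs();print(o,robot.pinch_z)
for n in("scene","top"):
    im=cams.get_image(n);cv2.imwrite(f"pics/{n}0.png",cv2.cvtColor(im,cv2.COLOR_RGB2BGR));print(n,cams.camera_model(n))
E
```

```text
{'time_s': 0.0, 'joint_positions': array([-1.27512470e+00,  2.45848016e-01,  1.55904261e+00,  2.45255422e-05,
        1.33868245e+00, -1.74036557e-01]), 'dq': array([-0.00232378, -0.00083932,  0.00089174, -0.00104543,  0.00017221,
       -0.00043054]), 'effort': array([-1.38293697e-03, -4.29510498e+01, -3.26129651e+01, -2.16359540e-04,
        5.30672434e-03, -1.79244080e-05]), 'tool_pos': array([ 0.29408704, -0.57903136,  0.23014323]), 'ee_rot': array([-0.60215294,  0.37044383, -0.36940644,  0.60309377]), 'ft_force': array([-0.19925777,  0.03539203, -0.54325828]), 'torque': array([ 0.02484723, -0.02223903, -0.00118588]), 'gripper_width': 0.08529095585591152} 0.0187
scene {'fx': 361.86873381518916, 'fy': 361.86873381518916, 'cx': 257.44183323077203, 'cy': 197.40994810108793, 'rvec': array([ 0.84608753,  2.66260412, -0.96063209]), 'tvec': array([ 0.46322308, -0.20884843,  1.32501115])}
top {'fx': 463.9311778974929, 'fy': 463.9311778974929, 'cx': 260.94731258567157, 'cy': 191.20695540179014, 'rvec': array([ 2.2069591 , -2.17310307,  0.10613593]), 'tvec': array([-0.02742971,  0.56563058,  1.86576603])}
```

View pics/top0.png

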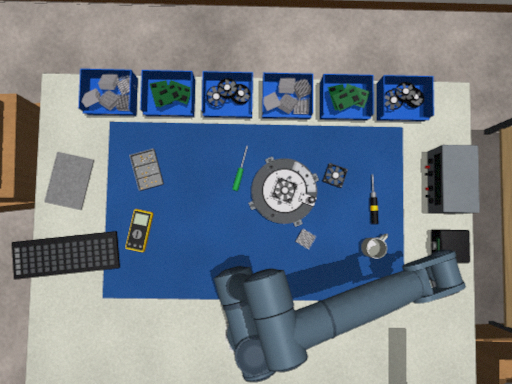

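View pics/scene0.png

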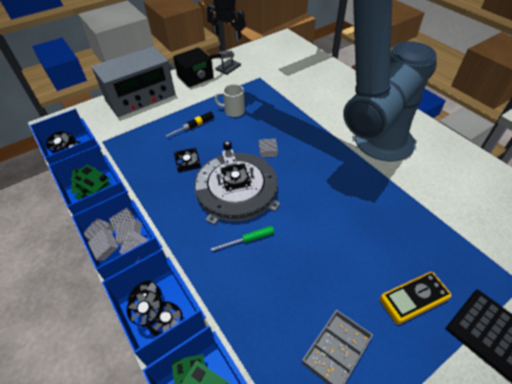

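The top view shows the turntable at about (284,190) with the knob at about (310,199). I'll enlarge it next.

```bash
python3 - <<'E'
import cv2
a=cv2.imread("pics/top0.png")[145:245,225:345];b=cv2.imread("pics/scene0.png")[130:230,180:300]
cv2.imwrite("pics/crop0.png",cv2.resize(cv2.vconcat([a]),None,fx=6,fy=6,interpolation=cv2.INTER_CUBIC))
cv2.imwrite("pics/crop1.png",cv2.resize(b,None,fx=6,fy=6,interpolation=cv2.INTER_CUBIC))
E
```

```text
(no output)
```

View pics/crop0.png

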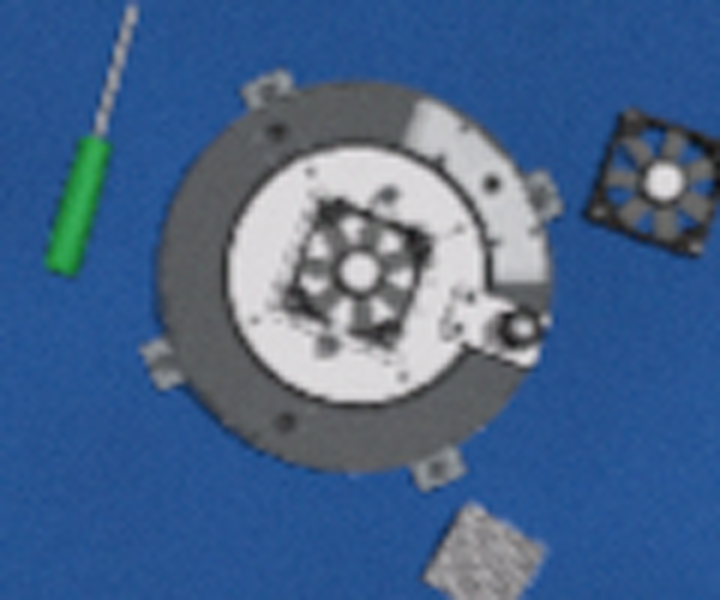

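View pics/crop1.png

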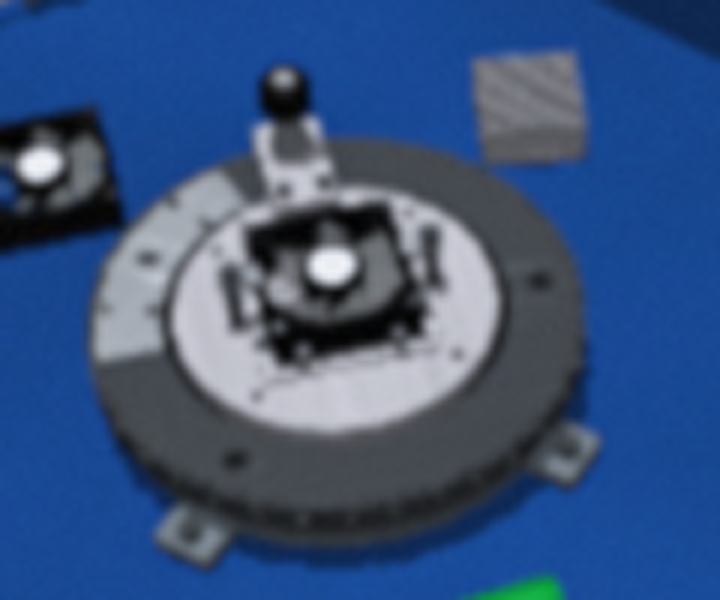

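The segment hole is at crop (491,184), the ring holes at (278,131) and (286,423), the knob at (520,328) and the ring centre at about (356,276). In the scene crop, the segment hole is at (148,258), the ring holes at (540,282) and (236,459), and the knob at (287,92).

```bash
cat >h.py <<'E'
import cv2,numpy as np
from scipy.spatial.transform import Rotation as R
from scipy.optimize import least_squares
def proj(m,P):
    K=np.array([[m['fx'],0,m['cx']],[0,m['fy'],m['cy']],[0,0,1]])
    return cv2.projectPoints(np.float64(P).reshape(-1,1,3),m['rvec'],m['tvec'],K,None)[0].reshape(-1,2)
def pts(x,y,yaw,seg):
    # pin angle a: position = axis + .11*[sin,-cos]
    def p(a,z): a=a+yaw; return [x+.11*np.sin(a),y-.11*np.cos(a),z]
    return [p(np.radians(140),.044),p(np.radians(265),.044),p(seg,.045),p(0,.0985),[x,y,.044]]
E
python3 - <<'E'
from h import *
from rig import robot,cams
T=np.array([[278,131],[286,423],[491,184],[518,328],[356,276]])/6+[225,145]
S=np.array([[540,282],[236,459],[148,258],[287,92]])/6+[180,130]
T-=.4;S-=.4
mt,ms=cams.camera_model("top"),cams.camera_model("scene")
f=lambda v:np.r_[(proj(mt,pts(*v))-T).ravel(),(proj(ms,pts(*v)[:4])-S).ravel()]
for y0 in(0,1.5,3,4.5):
    r=least_squares(f,[.55,0,y0,1.0]);print(r.x,np.degrees(r.x[2:]),r.cost);b=r if y0==0 or r.cost<b.cost else b
print(f(b.x).reshape(-1,2).round(2)); print(pts(*b.x))
ax=R.from_quat(robot.get_obs()['ee_rot']).as_matrix();print(ax.round(3))
E
```

```text
[ 0.56288231 -0.11217573  0.08898309  0.56961718] [ 5.09835568 32.63666036] 3243.569971981217
[ 0.56288132 -0.11217402  0.08918154  0.56941917] [ 5.10972583 32.62531501] 3243.569966312306
[ 0.56288227 -0.11217566  6.37217745 -5.71357715] [ 365.09887399 -327.36385675] 3243.5699698332455
[ 0.56288234 -0.11217578  6.37216324  0.56962232] [365.0980603   32.63695513] 3243.569973286116
[[ -8.86   9.59]
 [ 11.74   4.19]
 [ -0.48   0.38]
 [  2.25 -10.45]
 [  0.32   1.33]
 [-33.29  31.45]
 [ 46.67 -39.99]
 [  1.29   0.72]
 [-11.92   5.18]]
[[np.float64(0.6258020481748001), np.float64(-0.02194663667524986), 0.044], [np.float64(0.45288151880696664), np.float64(-0.11238468333064575), 0.044], [np.float64(0.6302025073762474), np.float64(-0.1991674577137082), 0.045], [np.float64(0.5726782879478036), np.float64(-0.2217368807384269), 0.0985], [np.float64(0.5628813170934137), np.float64(-0.11217402497937765), 0.044]]
[[ 0.453 -0.     0.892]
 [-0.892  0.002  0.453]
 [-0.002 -1.     0.   ]]
```

```bash
python3 - <<'E'
from h import *
from rig import robot,cams
T=np.array([[278,131],[286,423],[491,184],[518,328],[356,276]])/6+[225,145]
S=np.array([[236,459],[540,282],[148,258],[287,92]])/6+[180,130]
T-=.4;S-=.4
mt,ms=cams.camera_model("top"),cams.camera_model("scene")
f=lambda v:np.r_[(proj(mt,pts(*v))-T).ravel(),(proj(ms,pts(*v)[:4])-S).ravel()]
b=least_squares(f,[.55,-.1,0,1.0])
print(b.x,np.degrees(b.x[2:]),b.cost)
print(f(b.x).reshape(-1,2).round(2)); print(np.array(pts(*b.x)).round(4))
o=robot.get_obs();M=R.from_quat(o['ee_rot']).as_matrix()
k=np.array(pts(*b.x)[3])
print(k-o['tool_pos'],M.T@(k-o['tool_pos']))
E
```

```text
[ 0.56893765 -0.11252118 -0.35396685  0.96535854] [-20.28080671  55.31097031] 1.150723830851486
[[ 0.2   0.23]
 [ 0.11 -0.13]
 [ 0.37 -0.07]
 [ 0.65  0.2 ]
 [ 0.42 -0.17]
 [ 0.07  0.17]
 [ 0.33  0.19]
 [ 0.26  0.34]
 [ 0.12  0.99]]
[[ 0.6645 -0.058   0.044 ]
 [ 0.4695 -0.0655  0.044 ]
 [ 0.6321 -0.2026  0.045 ]
 [ 0.5308 -0.2157  0.0985]
 [ 0.5689 -0.1125  0.044 ]]
[ 0.23668735  0.36338925 -0.13179588] [-0.21666011  0.13227036  0.37550733]
```

>>> servo_tool([
  {"travel": [-0.0241,0.008,0.0417],"rot": [0,0,0],"jaw": 0.7},
  {"travel": [-0.0241,0.008,0.0417],"rot": [0,0,0],"jaw": 0.7},
  {"travel": [-0.0241,0.008,0.0417],"rot": [0,0,0],"jaw": 0.7},
  {"travel": [-0.0241,0.008,0.0417],"rot": [0,0,0],"jaw": 0.7},
  {"travel": [-0.0241,0.008,0.0417],"rot": [0,0,0],"jaw": 0.7},
  {"travel": [-0.0241,0.008,0.0417],"rot": [0,0,0],"jaw": 0.7},
  {"travel": [-0.0241,0.008,0.0417],"rot": [0,0,0],"jaw": 0.7},
  {"travel": [-0.0241,0.008,0.0417],"rot": [0,0,0],"jaw": 0.7},
  {"travel": [-0.0241,0.008,0.0417],"rot": [0,0,0],"jaw": 0.7},
], newtons=30)

```text
time_s: 1.0
tool_pos: [0.5313, -0.2143, 0.1587]
ee_rot: [0.603, -0.37, 0.37, -0.603]
ft_force: [0.7, -0.5, -0.3]
gripper_width: 0.06
```

>>> servo_tool([
  {"travel": [0,0,0],"rot": [0,-8.56,0],"jaw": 0.7},
  {"travel": [0,0,0],"rot": [0,-8.56,0],"jaw": 0.7},
  {"travel": [0,0,0],"rot": [0,-8.56,0],"jaw": 0.7},
  {"travel": [0,0,0],"rot": [0,-8.56,0],"jaw": 0.7},
  {"travel": [0,0,0],"rot": [0,-8.56,0],"jaw": 0.7},
  {"travel": [0,0,0],"rot": [0,0,0],"jaw": 0.7},
])

```text
time_s: 1.6
tool_pos: [0.5304, -0.2161, 0.1588]
ee_rot: [-0.696, 0.125, -0.124, 0.696]
ft_force: [-0.2, 0.2, -1.0]
gripper_width: 0.0596
```

```bash
cat >st.py <<'E'
from h import *
from rig import robot,cams
A=np.array([.5689,-.1125]);YAW=-.354
def st():
    o=robot.get_obs();M=R.from_quat(o['ee_rot']).as_matrix();p=o['tool_pos']
    d=p[:2]-A
    print('t',o['time_s'],'p',p.round(4),'yaw',np.degrees(np.arctan2(M[1,0],M[0,0])).round(2),'r',np.hypot(*d).round(4),'ang',(np.degrees(np.arctan2(d[0],-d[1])-YAW)).round(2),'w',o['gripper_width'],'Fw',o['ft_force'].round(2),'Ftool',(M.T@o['ft_force']).round(2),'tilt',M[:,1].round(4))
    return o,M
E
python3 - <<'E'
from st import *
im=cams.get_image("wrist");cv2.imwrite("pics/w0.png",cv2.cvtColor(im,cv2.COLOR_RGB2BGR))
o,M=st();print(M.T@(np.array([.5308,-.2157,.080])-o['tool_pos']),o['joint_positions'])
m=cams.camera_model("wrist")
for q in([.5308,-.2157,.111],[.6321,-.2026,.045],[.5689,-.1125,.05]):
    c=cv2.Rodrigues(m['rvec'])[0]@np.array(q)+m['tvec'];th=np.arctan2(np.hypot(c[0],c[1]),c[2]);print(m['fx']*th*c[:2]/np.hypot(c[0],c[1])+[m['cx'],m['cy']])
E
```

```text
t 1.65 p [ 0.5305 -0.2161  0.1589] yaw -20.45 r 0.1105 ang -0.07 w 0.05976022702845752 Fw [-0.01  0.32  0.54] Ftool [-0.12 -0.54  0.3 ] tilt [-6.e-04  4.e-04 -1.e+00]
[0.00021976 0.07889477 0.00047983] [-5.84732636e-01  1.43483111e-01  1.81414428e+00  2.75772960e-05
  1.18473390e+00 -2.27789552e-01]
[255.51095885 216.23526898]
[356.49460367 140.89035039]
[255.08754109  65.94386943]
```

View pics/w0.png

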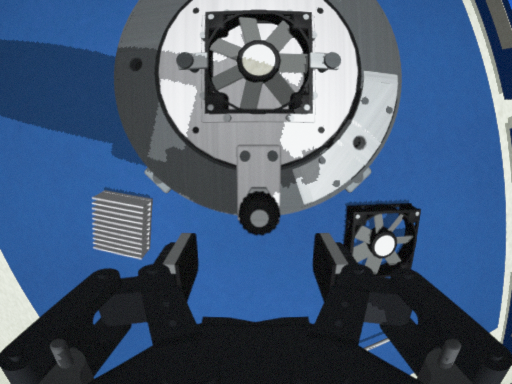

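The wrist view shows the knob at (260,218). That is about 2 mm to tool +x of the finger centreline (~256), so I shift slightly and descend.

>>> servo_tool([
  {"travel": [0.0015,0.035,0.0005],"rot": [0,-0.2,0],"jaw": 0.7},
  {"travel": [0,0.03,0],"rot": [0,0,0],"jaw": 0.7},
  {"travel": [0,0.013,0],"rot": [0,0,0],"jaw": 0.7},
  {"travel": [0,0,0],"rot": [0,0,0],"jaw": 0.5},
  {"travel": [0,0,0],"rot": [0,0,0],"jaw": 0.38},
  {"travel": [0,0,0],"rot": [0,0,0],"jaw": 0.38},
])

```text
time_s: 2.25
tool_pos: [0.5335, -0.2171, 0.0832]
ee_rot: [0.697, -0.122, 0.125, -0.696]
ft_force: [-0.1, -0.2, -0.0]
gripper_width: 0.0324
```

```bash
python3 - <<'E'
from st import *
im=cams.get_image("wrist");cv2.imwrite("pics/w1.png",cv2.cvtColor(im,cv2.COLOR_RGB2BGR)[150:350,130:390])
st()
E
```

```text
t 2.3 p [ 0.5334 -0.2171  0.0831] yaw -20.11 r 0.1104 ang 1.54 w 0.03245748391104724 Fw [ 0.06 -0.49 -1.02] Ftool [ 0.22  1.02 -0.44] tilt [ 0.0027 -0.0018 -1.    ]
```

View pics/w1.png

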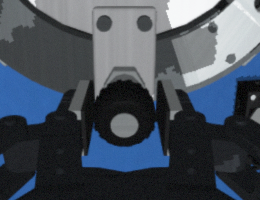

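The knob (124,125 in the crop) is within about 1 mm of centred between the pads. I lower 2.5 mm and close.

>>> servo_tool([
  {"travel": [-0.0005,0.0025,0],"rot": [0,0,0],"jaw": 0.36},
  {"travel": [0,0,0],"rot": [0,0,0],"jaw": 0.2},
  {"travel": [0,0,0],"rot": [0,0,0],"jaw": 0.2},
  {"travel": [0,0,0],"rot": [0,0,0],"jaw": 0.2},
], newtons=40)

```text
time_s: 2.7
tool_pos: [0.5325, -0.2166, 0.0799]
ee_rot: [0.697, -0.123, 0.124, -0.696]
ft_force: [-0.6, 0.3, 5.8]
gripper_width: 0.0271
```

```bash
python3 - <<'E'
from st import *
st()
E
```

```text
t 2.7 p [ 0.5325 -0.2166  0.0799] yaw -20.09 r 0.1103 ang 1.01 w 0.027086757544595236 Fw [-0.61  0.34  5.82] Ftool [-0.68 -5.82  0.11] tilt [ 0.0015 -0.0011 -1.    ]
```

>>> servo_tool([
  {"travel": [0,-0.003,0],"rot": [0,0,0],"jaw": 0.2},
  {"travel": [0,-0.004,0],"rot": [0,0,0],"jaw": 0.2},
  {"travel": [0,-0.004,0],"rot": [0,0,0],"jaw": 0.2},
  {"travel": [0,-0.003,0],"rot": [0,0,0],"jaw": 0.2},
  {"travel": [0,0,0],"rot": [0,0,0],"jaw": 0.2},
])

```text
time_s: 3.2
tool_pos: [0.5306, -0.2157, 0.0917]
ee_rot: [-0.696, 0.124, -0.122, 0.696]
ft_force: [-1.2, -3.2, -8.6]
gripper_width: 0.0266
```

```bash
python3 - <<'E'
from st import *
im=cams.get_image("wrist");cv2.imwrite("pics/w2.png",cv2.cvtColor(im,cv2.COLOR_RGB2BGR)[150:350,130:390])
st()
E
```

```text
t 3.25 p [ 0.5306 -0.2157  0.0917] yaw -20.08 r 0.1101 ang -0.09 w 0.026856566755245573 Fw [-1.39 -2.   -8.07] Ftool [-0.59  8.07 -2.36] tilt [-0.0029  0.0011 -1.    ]
```

>>> servo_tool([
  {"travel": [0,-0.001,0],"rot": [0,0,0],"jaw": 0.2},
  {"travel": [0.00384,0,7e-05],"rot": [0,-2,0],"jaw": 0.2},
  {"travel": [0.00767,0,0.00027],"rot": [0,-4,0],"jaw": 0.2},
  {"travel": [0.00767,0,0.00027],"rot": [0,-4,0],"jaw": 0.2},
  {"travel": [0.00767,0,0.00027],"rot": [0,-4,0],"jaw": 0.2},
  {"travel": [0.00767,0,0.00027],"rot": [0,-4,0],"jaw": 0.2},
  {"travel": [0.00384,0,7e-05],"rot": [0,-2,0],"jaw": 0.2},
  {"travel": [0,0,0],"rot": [0,0,0],"jaw": 0.2},
])

```text
time_s: 4.05
tool_pos: [0.5697, -0.2233, 0.0935]
ee_rot: [0.707, -0.0, 0.001, -0.707]
ft_force: [0.9, -5.3, -8.1]
gripper_width: 0.0272
```

```bash
python3 - <<'E'
from st import *
st()
E
```

```text
t 4.05 p [ 0.5697 -0.2233  0.0935] yaw -0.08 r 0.1108 ang 20.71 w 0.027174764999463277 Fw [ 0.95 -5.27 -8.13] Ftool [ 0.95  8.13 -5.27] tilt [ 3.e-04 -8.e-04 -1.e+00]
```

>>> servo_tool([
  {"travel": [0,0,-0.0007],"rot": [0,0,0],"jaw": 0.2},
  {"travel": [0.00384,0,7e-05],"rot": [0,-2,0],"jaw": 0.2},
  {"travel": [0.00767,0,0.00027],"rot": [0,-4,0],"jaw": 0.2},
  {"travel": [0.00767,0,0.00027],"rot": [0,-4,0],"jaw": 0.2},
  {"travel": [0.00767,0,0.00027],"rot": [0,-4,0],"jaw": 0.2},
  {"travel": [0.00767,0,0.00027],"rot": [0,-4,0],"jaw": 0.2},
  {"travel": [0.00767,0,0.00027],"rot": [0,-4,0],"jaw": 0.2},
  {"travel": [0.00384,0,7e-05],"rot": [0,-2,0],"jaw": 0.2},
  {"travel": [0,0,0],"rot": [0,0,0],"jaw": 0.2},
])

```text
time_s: 4.95
tool_pos: [0.6147, -0.2141, 0.0938]
ee_rot: [0.692, 0.147, -0.146, -0.692]
ft_force: [3.3, -3.7, -9.8]
gripper_width: 0.027
```

```bash
python3 - <<'E'
from st import *
im=cams.get_image("wrist");cv2.imwrite("pics/w3.png",cv2.resize(cv2.cvtColor(im,cv2.COLOR_RGB2BGR),None,fx=1.5,fy=1.5)[:, :])
st()
E
```

```text
t 5.0 p [ 0.6146 -0.2141  0.0939] yaw 23.85 r 0.1114 ang 44.48 w 0.02722356258684857 Fw [ 3.24 -3.17 -9.18] Ftool [ 1.67  9.18 -4.2 ] tilt [ 1.3e-03 -3.0e-04 -1.0e+00]
```

View pics/w3.png

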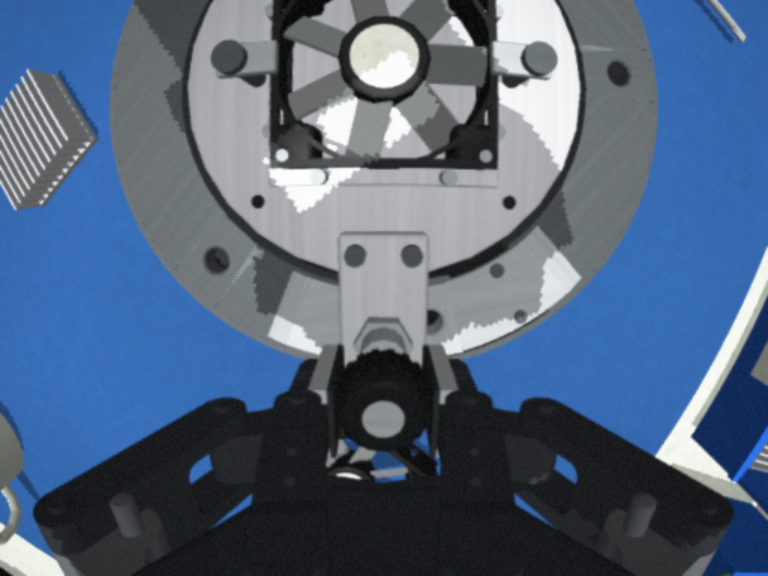

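The next hole is half hidden beside the lug at (434,320), the home hole is at (217,260) and the 140° hole at (619,73). I'll turn these into angles.

```bash
python3 - <<'E'
from st import *
m=cams.camera_model("wrist");Rm=cv2.Rodrigues(m['rvec'])[0];C=-Rm.T@m['tvec'].ravel()
def ray(u,v,z):
    d=np.array([u/1.5-m['cx'],v/1.5-m['cy']]);r=np.hypot(*d);th=r/m['fx']
    w=Rm.T@np.r_[np.sin(th)*d/r,np.cos(th)];return (C+w*(z-C[2])/w[2])[:2]
h=ray(217,260,.044);n=ray(619,73,.044)
# axis from two holes 140deg apart, r .11
mid=(h+n)/2;print('chord',np.hypot(*(n-h)),2*.11*np.sin(np.radians(70)))
u=(n-h)/np.hypot(*(n-h));perp=np.array([-u[1],u[0]]);ax=mid+perp*.11*np.cos(np.radians(70))
a=lambda p:np.degrees(np.arctan2((p-ax)[0],-(p-ax)[1]))
print('axis',ax)
for nm,p in dict(home=h,h140=n,s1=ray(434,320,.045),right=ray(443,320,.045),top=ray(430,310,.045),bot=ray(434,331,.045),knob=ray(383,420,.1245),lugL=ray(355,255,.0625),lugR=ray(412,256,.0625),hub=ray(384,58,.075)).items():
    print(nm,p.round(4),np.hypot(*(p-ax)).round(4),(a(p)-a(h)).round(2))
lm=(ray(355,255,.0625)+ray(412,256,.0625))/2;print('lugmid',(a(lm)-a(h)).round(2))
im=cv2.imread('pics/w3.png');cv2.imwrite('pics/w3c.png',cv2.resize(im[230:380,330:530],None,fx=4,fy=4,interpolation=cv2.INTER_CUBIC))
E
```

```text
chord 0.20845258539955522 0.20673237657289983
axis [ 0.57123616 -0.11320554]
home [ 0.5329 -0.2172] 0.1108 0.0
h140 [ 0.6672 -0.0577] 0.1108 140.3
s1 [ 0.6352 -0.2027] 0.11 55.83
right [ 0.639 -0.201] 0.1109 57.92
top [ 0.6315 -0.1991] 0.1049 55.3
bot [ 0.6375 -0.2074] 0.1152 55.38
knob [ 0.6156 -0.2161] 0.112 43.6
lugL [ 0.5905 -0.1865] 0.0758 35.0
lugR [ 0.6113 -0.1777] 0.0759 52.14
hub [ 0.5706 -0.1134] 0.0006 -55.31
lugmid 43.58
```

View pics/w3c.png

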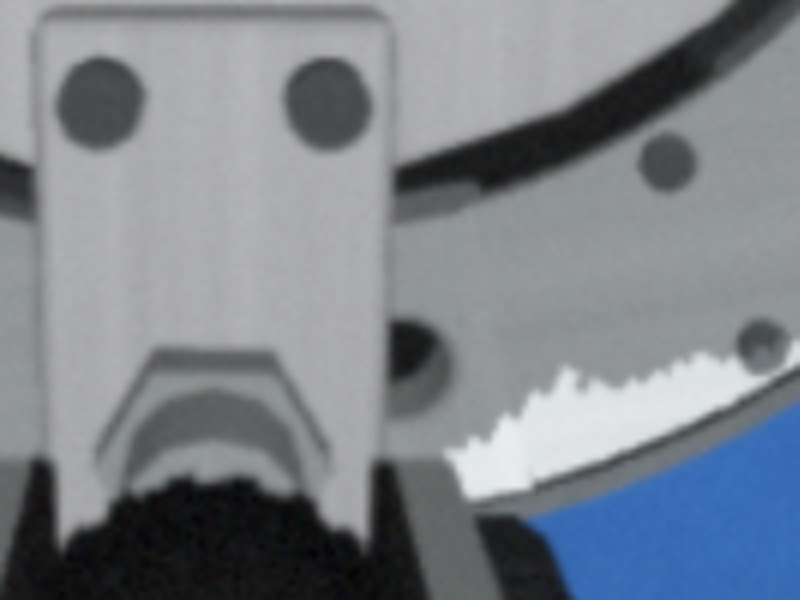

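>>> servo_tool([
  {"travel": [0.00384,0,-0.0001],"rot": [0,-2,0],"jaw": 0.2},
  {"travel": [0.00767,0,0.0001],"rot": [0,-4,0],"jaw": 0.2},
  {"travel": [0.00691,0,0.00015],"rot": [0,-3.6,0],"jaw": 0.2},
  {"travel": [0.00384,0,7e-05],"rot": [0,-2,0],"jaw": 0.2},
  {"travel": [0,0,0],"rot": [0,0,0],"jaw": 0.2},
  {"travel": [0,0.001,0],"rot": [0,0,0],"jaw": 0.2},
  {"travel": [0,0,0],"rot": [0,0,0],"jaw": 0.2},
])

```text
time_s: 5.7
tool_pos: [0.6337, -0.2034, 0.0928]
ee_rot: [0.674, 0.216, -0.215, -0.674]
ft_force: [3.2, -3.6, -9.5]
gripper_width: 0.027
```

```bash
sed -i 's/^A=.*/A=np.array([.5712,-.1132]);YAW=-.3526/' st.py; python3 - <<'E'
from st import *
im=cams.get_image("wrist");cv2.imwrite("pics/w4.png",cv2.resize(cv2.cvtColor(im,cv2.COLOR_RGB2BGR),None,fx=1.5,fy=1.5))
st()
E
```

```text
t 5.75 p [ 0.6337 -0.2034  0.0929] yaw 35.47 r 0.1097 ang 54.91 w 0.026880775496003748 Fw [ 3.06 -2.71 -9.62] Ftool [ 0.92  9.62 -3.99] tilt [ 5.e-04  1.e-04 -1.e+00]
```

View pics/w4.png

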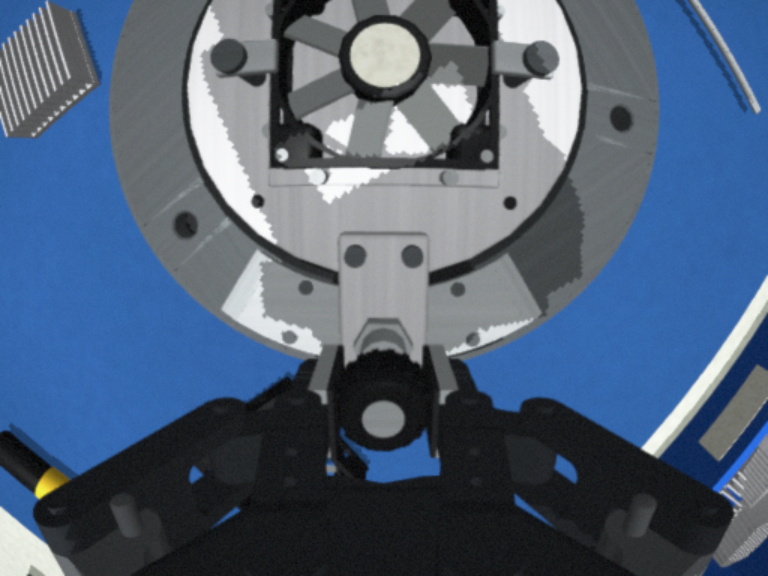

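The segment's screws at (306,288) and (458,290) sit symmetrically about the lug (384), so the pin is over the hole to within about 0.4°. I lower gently, checking the force.

>>> servo_tool([
  {"travel": [0,0.001,0],"rot": [0,0,0],"jaw": 0.2},
  {"travel": [0,0.0005,0],"rot": [0,0,0],"jaw": 0.2},
  {"travel": [0,0,0],"rot": [0,0,0],"jaw": 0.2},
])

```text
time_s: 6.05
tool_pos: [0.6337, -0.2034, 0.0913]
ee_rot: [-0.673, -0.216, 0.216, 0.673]
ft_force: [3.7, -2.7, -7.4]
gripper_width: 0.0268
```

>>> servo_tool([
  {"travel": [0,0.0005,0],"rot": [0,0,0],"jaw": 0.2},
  {"travel": [0,0.0005,0],"rot": [0,0,0],"jaw": 0.2},
  {"travel": [0,0,0],"rot": [0,0,0],"jaw": 0.2},
])

```text
time_s: 6.35
tool_pos: [0.6337, -0.2035, 0.0903]
ee_rot: [0.673, 0.216, -0.216, -0.673]
ft_force: [2.8, -2.1, -8.0]
gripper_width: 0.0268
```

```bash
python3 - <<'E'
from st import *
st()
E
```

```text
t 6.35 p [ 0.6337 -0.2035  0.0903] yaw 35.51 r 0.1098 ang 54.9 w 0.026816456348068056 Fw [ 2.79 -2.14 -8.01] Ftool [ 1.03  8.01 -3.37] tilt [ 1.e-04 -0.e+00 -1.e+00]
```

>>> servo_tool([
  {"travel": [0,0.0005,0],"rot": [0,0,0],"jaw": 0.2},
  {"travel": [0,0.0005,0],"rot": [0,0,0],"jaw": 0.2},
  {"travel": [0,0,0],"rot": [0,0,0],"jaw": 0.2},
])

```text
time_s: 6.65
tool_pos: [0.6337, -0.2034, 0.0893]
ee_rot: [0.673, 0.216, -0.216, -0.673]
ft_force: [3.0, -2.9, -7.9]
gripper_width: 0.0271
```

>>> servo_tool([
  {"travel": [0,0.0005,0],"rot": [0,0,0],"jaw": 0.2},
  {"travel": [0,0.0005,0],"rot": [0,0,0],"jaw": 0.2},
  {"travel": [0,0,0],"rot": [0,0,0],"jaw": 0.2},
])

```text
time_s: 6.95
tool_pos: [0.6337, -0.2034, 0.0883]
ee_rot: [0.673, 0.216, -0.216, -0.673]
ft_force: [2.3, -3.9, -7.5]
gripper_width: 0.0266
```

```bash
python3 - <<'E'
from st import *
st()
E
```

```text
t 6.95 p [ 0.6337 -0.2034  0.0883] yaw 35.52 r 0.1097 ang 54.91 w 0.026632808704897547 Fw [ 2.26 -3.89 -7.5 ] Ftool [-0.42  7.5  -4.48] tilt [ 0. -0. -1.]
```

>>> servo_tool([
  {"travel": [0,0.0005,0],"rot": [0,0,0],"jaw": 0.2},
  {"travel": [0,0.0005,0],"rot": [0,0,0],"jaw": 0.2},
  {"travel": [0,0.0005,0],"rot": [0,0,0],"jaw": 0.2},
  {"travel": [0,0.0005,0],"rot": [0,0,0],"jaw": 0.2},
  {"travel": [0,0,0],"rot": [0,0,0],"jaw": 0.2},
])

```text
time_s: 7.45
tool_pos: [0.6337, -0.2035, 0.0863]
ee_rot: [0.673, 0.216, -0.216, -0.673]
ft_force: [3.1, -2.1, -7.2]
gripper_width: 0.0269
```

>>> servo_tool([
  {"travel": [0,0.0005,0],"rot": [0,0,0],"jaw": 0.2},
  {"travel": [0,0.0005,0],"rot": [0,0,0],"jaw": 0.2},
  {"travel": [0,0,0],"rot": [0,0,0],"jaw": 0.2},
])

```text
time_s: 7.75
tool_pos: [0.6337, -0.2034, 0.0853]
ee_rot: [0.673, 0.216, -0.216, -0.673]
ft_force: [1.9, -2.8, -8.4]
gripper_width: 0.027
```

```bash
python3 - <<'E'
from st import *
st()
E
```

```text
t 7.75 p [ 0.6337 -0.2034  0.0853] yaw 35.52 r 0.1097 ang 54.9 w 0.02702348752895704 Fw [ 1.95 -2.77 -8.42] Ftool [-0.02  8.42 -3.39] tilt [ 1.e-04 -0.e+00 -1.e+00]
```

>>> servo_tool([
  {"travel": [0,0.0005,0],"rot": [0,0,0],"jaw": 0.2},
  {"travel": [0,0.0005,0],"rot": [0,0,0],"jaw": 0.2},
  {"travel": [0,0.0005,0],"rot": [0,0,0],"jaw": 0.2},
  {"travel": [0,0.0005,0],"rot": [0,0,0],"jaw": 0.2},
  {"travel": [0,0,0],"rot": [0,0,0],"jaw": 0.2},
])

```text
time_s: 8.25
tool_pos: [0.6337, -0.2035, 0.0833]
ee_rot: [0.673, 0.216, -0.216, -0.673]
ft_force: [1.9, -3.1, -6.8]
gripper_width: 0.0269
```

>>> servo_tool([
  {"travel": [0,0.0005,0],"rot": [0,0,0],"jaw": 0.2},
  {"travel": [0,0.0005,0],"rot": [0,0,0],"jaw": 0.2},
  {"travel": [0,0,0],"rot": [0,0,0],"jaw": 0.2},
])

```text
time_s: 8.55
tool_pos: [0.6337, -0.2034, 0.0823]
ee_rot: [0.673, 0.216, -0.216, -0.673]
ft_force: [0.9, -2.7, -5.8]
gripper_width: 0.027
```

```bash
python3 - <<'E'
from st import *
st()
E
```

```text
t 8.55 p [ 0.6337 -0.2034  0.0823] yaw 35.52 r 0.1098 ang 54.9 w 0.02696784617772656 Fw [ 0.92 -2.7  -5.83] Ftool [-0.82  5.83 -2.73] tilt [ 1.e-04 -0.e+00 -1.e+00]
```

>>> servo_tool([
  {"travel": [0,0.0005,0],"rot": [0,0,0],"jaw": 0.2},
  {"travel": [0,0.0005,0],"rot": [0,0,0],"jaw": 0.2},
  {"travel": [0,0,0],"rot": [0,0,0],"jaw": 0.2},
])

```text
time_s: 8.85
tool_pos: [0.6337, -0.2034, 0.0813]
ee_rot: [0.673, 0.216, -0.216, -0.673]
ft_force: [2.5, -3.3, -5.4]
gripper_width: 0.0273
```

>>> servo_tool([
  {"travel": [0,0.0005,0],"rot": [0,0,0],"jaw": 0.2},
  {"travel": [0,0.0005,0],"rot": [0,0,0],"jaw": 0.2},
  {"travel": [0,0,0],"rot": [0,0,0],"jaw": 0.2},
])

```text
time_s: 9.15
tool_pos: [0.6337, -0.2035, 0.0803]
ee_rot: [0.673, 0.216, -0.216, -0.673]
ft_force: [2.4, -2.9, -4.9]
gripper_width: 0.0267
```

```bash
python3 - <<'E'
from st import *
st()
E
```

```text
t 9.15 p [ 0.6337 -0.2035  0.0803] yaw 35.51 r 0.1098 ang 54.9 w 0.026743512891598518 Fw [ 2.37 -2.92 -4.94] Ftool [ 0.23  4.94 -3.76] tilt [ 2.e-04 -1.e-04 -1.e+00]
```

>>> servo_tool([
  {"travel": [0,0.0005,0],"rot": [0,0,0],"jaw": 0.2},
  {"travel": [0,0,0],"rot": [0,0,0],"jaw": 0.2},
])

```text
time_s: 9.35
tool_pos: [0.6337, -0.2035, 0.0801]
ee_rot: [0.673, 0.216, -0.216, -0.673]
ft_force: [0.4, -2.0, -3.7]
gripper_width: 0.0264
```

>>> servo_tool([
  {"travel": [0,0.0005,0],"rot": [0,0,0],"jaw": 0.2},
  {"travel": [0,0,0],"rot": [0,0,0],"jaw": 0.2},
])

```text
time_s: 9.55
tool_pos: [0.6338, -0.2035, 0.08]
ee_rot: [0.673, 0.216, -0.216, -0.673]
ft_force: [-0.1, -1.7, 0.3]
gripper_width: 0.0269
```

The force went from -5 N to about 0 and z stopped at 0.080, the same as at home, so the pin is seated. I let go and retreat upward.

>>> servo_tool([
  {"travel": [0,0,0],"rot": [0,0,0],"jaw": 0.4},
  {"travel": [0,0,0],"rot": [0,0,0],"jaw": 0.6},
  {"travel": [0,0,0],"rot": [0,0,0],"jaw": 0.6},
  {"travel": [0,0,0],"rot": [0,0,0],"jaw": 0.6},
  {"travel": [0,-0.01,0],"rot": [0,0,0],"jaw": 0.6},
  {"travel": [0,-0.03,0],"rot": [0,0,0],"jaw": 0.6},
  {"travel": [0,-0.03,0],"rot": [0,0,0],"jaw": 0.6},
  {"travel": [0,-0.01,0],"rot": [0,0,0],"jaw": 0.6},
  {"travel": [0,0,0],"rot": [0,0,0],"jaw": 0.6},
])

```text
time_s: 10.45
tool_pos: [0.6349, -0.204, 0.1619]
ee_rot: [0.675, 0.217, -0.215, -0.672]
ft_force: [0.3, -1.0, -0.4]
gripper_width: 0.0516
```

```bash
python3 - <<'E'
from st import *
im=cams.get_image("wrist");a=cv2.cvtColor(im,cv2.COLOR_RGB2BGR)[0:280,80:432]
cv2.imwrite("pics/w5.png",cv2.resize(a,None,fx=2,fy=2,interpolation=cv2.INTER_CUBIC))
st()
E
```

```text
t 10.5 p [ 0.6338 -0.2035  0.1597] yaw 35.52 r 0.1099 ang 54.94 w 0.05123349042781521 Fw [-0.66  0.27 -0.58] Ftool [-0.38  0.58  0.6 ] tilt [ 9.e-04 -4.e-04 -1.e+00]
```

View pics/w5.png

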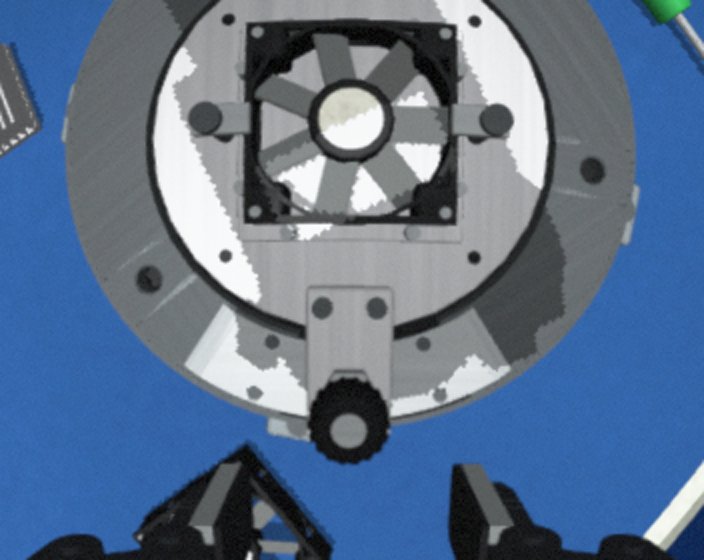

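The gripper is clear. The knob looks the same size (about 40 px) as it did at home, and the segment screws at (272,342) and (423,344) are symmetric about the lug.

```bash
python3 -c "
from rig import job
print(job.hand_in())"
```

```text
the job is handed in; nothing more can be done
None
```

The table is locked in the very next hole, in the bright segment, about 55° counter-clockwise of home, and the job is handed in. It took about 10.5 s of robot time.

I gripped the knob and lifted it about 13 mm. I then turned the table counter-clockwise with the pin clear of the ring and segment. At the hole I lowered the pin in mostly 0.5 mm steps, checking the force, then opened the fingers and backed off upward.

**Checks that the pin is home:**
- **Spring load:** the pull on the gripper faded from about 8 N to 5 N on the way down, then went to about zero.
- **Height:** the tool stopped at 0.080 m, the same height as at the home hole.
- **Side force:** it stayed at or below about 5 N while lowering.
- **Last wrist picture:** the knob is free and at its home height, the lug is centred between the segment's screws, and the neighbouring items in view look undisturbed.

**What disagreed or was left out:**
- **Table position:** the fixed cameras and the wrist camera differed by about 2 mm on where the table is. I corrected for that during the turn. It showed as about 5 N of radial load on the knob.
- **Lowering force:** force readings were noisy by about 1 N during the descent.
- **Lock test:** I did not test the lock by pushing the table sideways.

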